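# Tension a loudspeaker clamp ring by counted quarter turns

## Task

Tighten the clamp ring of the loudspeaker driver on the tilted stand: starting from the terminal block and going clockwise round the ring, turn the first wing nut one quarter turn clockwise, then the second two quarter turns, then the third one quarter turn, in that order. Leave the fourth nut as it is, do not turn the ring itself, and leave the meter, screwdriver and jar where they are.

Things in the scene. Friction and masses are not known exactly. Their poses are not given: they have to be found in the camera images.
- stand: Fixed dark steel bench stand: base plate 220 x 200 x 12 mm and four legs that carry a round loudspeaker driver with its face up, leaning 30 degrees towards the stand's -x side, which looks to the robot's right or ahead and right. Origin: centre of the underside of the base plate; x points away from the leaning side, z up.
- face (a point): Centre of the clamp ring, in the plane of its face, about 156 mm above the bench; z points out of the face (30 degrees from vertical). The aluminium ring is 216 mm across with a 128 mm opening, in which the dark cone lies lower than the face. Four wing nuts stand on the ring, 80 mm from the centre and 90 degrees apart. x points from the terminal block towards the centre.
- terminals (a point): Middle of the top of the terminal block, a black block 26 x 34 x 16 mm with two metal tabs, on the outer edge of the clamp ring, 113 mm from its centre and 6 mm above its face, midway between wing nuts 4 and 1. It moves with the ring. Counting starts here, going clockwise.
- ring (a joint): Angle of driver and clamp ring in the stand, rad, anticlockwise positive seen looking at the face; 0 = terminal block on the stand's lowest side. Held by stiff friction (5 N m): it stays put while nuts are turned.
- nut1_grip (a point): Point on the axis of wing nut 1 (first clockwise from the terminal block), 30 mm above the clamp ring's face and 10 mm below the top of the wing. z points out of the face along the nut's axis, x lies along the wing, y is square to its flat sides. The wing is a flat-sided steel bar 40 mm long (x), 12 mm thick (y), 8 to 40 mm above the ring face, on a round collar 26 mm across and 8 mm high; a short black line on its top marks the +x end.
- nut1 (a joint): Turn of wing nut 1 in rad; 0 = wing pointing straight out from the ring's centre, with the marked end outwards; grows clockwise as seen looking at the face (a quarter turn is 1.571). Starts between -0.12 and 0.12; stays where it is left, light friction of about 0.1 N m, no stop within a turn clockwise.
- nut2_grip (a point): Point on the axis of wing nut 2 (second clockwise from the terminal block), 30 mm above the clamp ring's face and 10 mm below the top of the wing. z points out of the face along the nut's axis, x lies along the wing, y is square to its flat sides. The wing is a flat-sided steel bar 40 mm long (x), 12 mm thick (y), 8 to 40 mm above the ring face, on a round collar 26 mm across and 8 mm high; a short black line on its top marks the +x end.
- nut2 (a joint): Turn of wing nut 2 in rad; 0 = wing pointing straight out from the ring's centre, with the marked end outwards; grows clockwise as seen looking at the face (a quarter turn is 1.571). Starts between -0.12 and 0.12; stays where it is left, light friction of about 0.1 N m, no stop within a turn clockwise.
- nut3_grip (a point): Point on the axis of wing nut 3 (third clockwise from the terminal block), 30 mm above the clamp ring's face and 10 mm below the top of the wing. z points out of the face along the nut's axis, x lies along the wing, y is square to its flat sides. The wing is a flat-sided steel bar 40 mm long (x), 12 mm thick (y), 8 to 40 mm above the ring face, on a round collar 26 mm across and 8 mm high; a short black line on its top marks the +x end.
- nut3 (a joint): Turn of wing nut 3 in rad; 0 = wing pointing straight out from the ring's centre, with the marked end outwards; grows clockwise as seen looking at the face (a quarter turn is 1.571). Starts between -0.12 and 0.12; stays where it is left, light friction of about 0.1 N m, no stop within a turn clockwise.
- nut4_grip (a point): Point on the axis of wing nut 4 (fourth clockwise from the terminal block), 30 mm above the clamp ring's face and 10 mm below the top of the wing. z points out of the face along the nut's axis, x lies along the wing, y is square to its flat sides. The wing is a flat-sided steel bar 40 mm long (x), 12 mm thick (y), 8 to 40 mm above the ring face, on a round collar 26 mm across and 8 mm high; a short black line on its top marks the +x end.
- nut4 (a joint): Turn of wing nut 4 in rad; 0 = wing pointing straight out from the ring's centre, with the marked end outwards; grows clockwise as seen looking at the face (a quarter turn is 1.571). Starts between -0.12 and 0.12; stays where it is left, light friction of about 0.1 N m, no stop within a turn clockwise.
- meter: Bystander: loose grey handheld multimeter lying on the bench, 170 x 85 x 36 mm, with a dial 10 mm higher; origin at the centre of its underside.
- driver: Bystander: loose screwdriver lying on the bench, about 0.2 m long along its x.
- jar: Bystander: loose small glass jar with a metal cap, 60 mm across, 75 mm high, upright; origin at the centre of its underside.

How it is judged:
By the outcome, as a careful person would: the job done as asked, in the order asked, and still so for the second after the job is handed in, with the robot touching nothing.
It also fails if it takes over 72 s, if anything falls off the work surface, if the arm or the gripper's body presses on something with over 40 N, if the wrist force passes 120 N, or if a joint passes its speed limit or range.

## Robot

A 6-joint arm with a two-finger parallel gripper is mounted at the origin on the work surface. World frame = base frame: x ahead of the robot, y to its left, z up, the work surface at z = 0. Lengths are in mm, angles in rad, forces in N, time in s.
With the tool pointing down it reaches from about 400 to 925 mm from the base axis. Payload 12.5 kg.
Tool frame: the origin (TCP) lies on the centre line of the jaws, within the pads' length; the fingertips stand 17 mm ahead of it and the grasp point (between the pads) lies 2 mm behind it; z points along the fingers, y is the line along which they close (so a half turn about z gives the same grasp; the last joint's range is limited). The gripper opens to 95 mm and grips with 3 to 60 N. Pads are 20 mm wide; open, the fingers measure 119 mm over their backs; the gripper's body (75 mm by 180 mm) begins 59 mm behind the grasp point.
Start: joints at [1.098, 0.491, 1.559, -0, 1.092, -0.106], TCP at [224.128, 583.448, 231.661] pointing down, gripper open.
Joint ranges: [-3.1, 3.1], [-0.84, 2.19], [0.05, 2.79], [-1.13, 4.28], [0.06, 2.93], [-2.69, 2.69]. Speed limits (rad/s): [2.22, 2.22, 2.79, 3.14, 3.14, 3.14].

## Interface

Orientations are given as [roll, pitch, yaw] about the fixed x, y, z axes, in that order (R = Rz(yaw) Ry(pitch) Rx(roll)).
In Python, from cell import env gives the robot as it stands.
- The arm moves only by the tool drive_tool, never from a script. Its argument "deltas" is text: rows parted by semicolons, each of 4 numbers parted by spaces: the shift along the world's x, y, z normalised to -1 to 1, where 1 is 100 mm, then the turn about the world's z normalised to -1 to 1, where 1 is 180 degrees. A call has 1 to 10 rows; each row shifts and turns the commanded pose from where the row before left it; what a row does not reach is not made up. A row lasts 1/12 s, in which the tool goes at most 41.7 mm and 7.16 degrees, less where a joint would pass 70% of its speed; a pose out of reach is approached as far as the arm can. A call with a number of a shift or a turn outside -1 to 1 is refused whole. A call with a gripper value outside its range is refused whole. "gripper" is the closure, from 0 (fully open) to 1 (shut), set as the call begins (left out, the last holds). The fingers move at their own pace and stop on an object; the grip force is fixed at half the most. Time passes only in rows, so rows that do not move let the fingers close. It gives the time, the measured TCP pose, the force, the opening and the grip force at its end, in the units of the state.
- env.state(): the state, without advancing time (a new reading comes with each control period).
- env.read_camera(name): name is "scene" or "top" or "wrist"; returns (picture, depth): 384x512x3 uint8, red, green, blue; 384x512 float32, mm along the optical axis (not along the pixel's ray), 0 where there is no reading.
- env.camera_params(name): a dict with "mtx" (3x3 intrinsics, pixels), "k1" (the pictures are not rectified: a ray, as slopes to the right and down, at radius r is drawn at 1 + k1 r^2 times it, then the intrinsics apply), "camera_from_world" (4x4, takes a point from world to camera coordinates); the wrist camera has in their place "mount" (4x4, takes a point from camera to tool coordinates, whose origin is the TCP and whose axes are the flange's). Camera axes: x right, y down, z forward; pixel columns grow to the right and rows downward; lengths in mm; the calibration is good to about 2 mm. A picture is of the moment at which its call begins: read the wrist's pose just before it. camera_params takes no time and is no camera call.
- env.job_done(): hands the job in; it is judged then, once.
The state is a dict: "t": time; "joints": joint angles; "qvel": joint speeds; "tau": joint torques, N m; "eef_pos": TCP position; "tcp_rot": TCP orientation; "ft_force": force on the tool from outside, world axes, zero at the start; "moment": the same for the moment, N m; "opening": opening from 0.0 (shut) to 1.0 (fully open); "grip_force": force on a finger pad.
Only numpy, scipy, OpenCV 4.12 (cv2) and the standard library are available. Lean on these libraries where they do the work, as an engineer would, in place of code of your own. Each camera call takes 0.05 s, during which the arm holds its last target. There are 200 camera calls.

## Working session

There is one attempt and no reset: what is moved stays moved. The work goes in short steps, Python scripts to look and compute and a tool call to move; the robot and the scene stay as the last step left them, time stands still between calls to the robot, and variables do not carry over. Pictures are saved under pics/ and viewed, at most 10 in all, crops included, and the job is handed in when it is done.

Besides the shell and the picture viewer there is one more tool, called after "Emit:" by a JSON object that holds its "api" and its "payload". drive_tool: Moves the arm, as the interface text tells. Its arguments: {"type":"object","properties":{"deltas":{"type":"string"},"gripper":{"type":"number"}},"required":["deltas"]}

```bash
ls; mkdir -p pics; python3 - <<'E'
from cell import env
import cv2,numpy as np
s=env.state();print(s)
for n in("scene","top"):
    p,d=env.read_camera(n);cv2.imwrite(f"pics/{n}0.png",p[:,:,::-1]);np.savez(f"{n}0.npz",p=p,d=d)
    print(env.camera_params(n))
print(env.camera_params("wrist"))
a=cv2.imread("pics/scene0.png");b=cv2.imread("pics/top0.png")
E
```

```text
pics
{'t': 0.0, 'joints': array([ 1.09841691e+00,  4.91543766e-01,  1.55946398e+00, -2.06401372e-05,
        1.09170318e+00, -1.05632115e-01]), 'qvel': array([-0.00094063, -0.00115484, -0.00135727,  0.00138117,  0.00071475,
       -0.00073406]), 'tau': array([ 1.43709497e-05, -6.12646794e+01, -2.58168536e+01,  6.93400414e-02,
        4.82434581e-02, -7.61114802e-05]), 'eef_pos': array([224.00793537, 583.22638348, 231.06654904]), 'tcp_rot': array([-3.14047868e+00, -9.97024213e-05,  2.77485482e+00]), 'ft_force': array([-0.95868457,  0.1223753 ,  0.06367696]), 'moment': array([0.04764771, 0.00120909, 0.0023732 ]), 'grip_force': 0.0, 'opening': 1.0011244600793743}
{'mtx': array([[418.25556026,   0.        , 262.2317665 ],
       [  0.        , 418.25556026, 194.25349736],
       [  0.        ,   0.        ,   1.        ]]), 'k1': -0.14200530841716266, 'camera_from_world': array([[-6.64575822e-01,  7.47025893e-01,  1.70672875e-02,
         3.69718119e+02],
       [ 5.68328611e-01,  5.20166915e-01, -6.37517819e-01,
        -2.36970796e+02],
       [-4.85120156e-01, -4.13979101e-01, -7.7024
[... 519 characters left out ...]
293436e-02,  1.56863283e-02, -9.97856684e-01,
         1.39797437e+03],
       [ 0.00000000e+00,  0.00000000e+00,  0.00000000e+00,
         1.00000000e+00]])}
{'mtx': array([[304.7739247 ,   0.        , 256.84237877],
       [  0.        , 304.7739247 , 192.076876  ],
       [  0.        ,   0.        ,   1.        ]]), 'k1': -0.07231728975079607, 'mount': array([[ 1.40336879e-03, -9.67867073e-01, -2.51458465e-01,
         7.12863115e+01],
       [ 9.99999006e-01,  1.39332272e-03,  2.17993094e-04,
        -1.42770275e+00],
       [ 1.39374455e-04, -2.51458521e-01,  9.67868066e-01,
        -1.53400230e+02],
       [ 0.00000000e+00,  0.00000000e+00,  0.00000000e+00,
         1.00000000e+00]])}
```

View pics/top0.png

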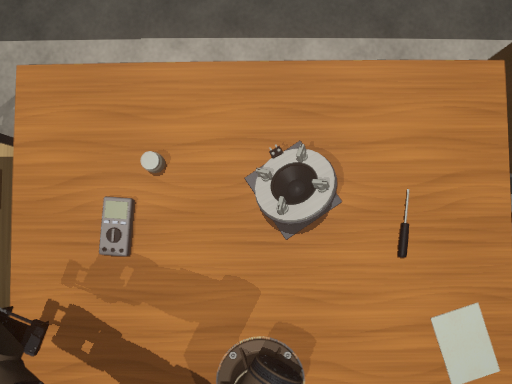

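View pics/scene0.png

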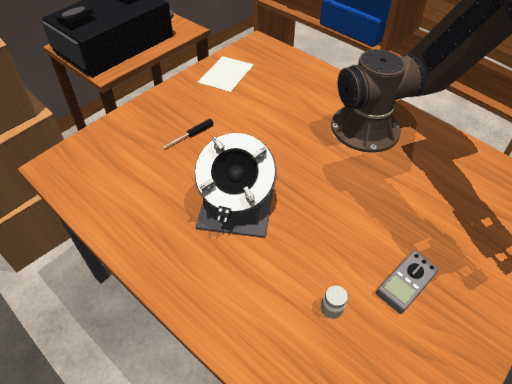

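The top view shows the ring centred at about (295,185) and the terminal block at (277,150). Clockwise from the block, nut 1 is at (301,152), nut 2 at (321,184), nut 3 at (282,206) and nut 4 at (263,174). The scene view agrees, with the block at (223,214). Next I'll fit the face plane and the nuts from depth.

```bash
cat > h.py <<'E'
import numpy as np,cv2
from scipy.spatial.transform import Rotation as R
def cloud(d,cp,T_wc):
    v,u=np.nonzero(d>0)
    n=cv2.undistortPoints(np.c_[u,v].astype(np.float64)[:,None],cp["mtx"],np.array([cp["k1"],0,0,0]))[:,0]
    z=d[v,u]; P=np.c_[n*z[:,None],z]
    return P@T_wc[:3,:3].T+T_wc[:3,3],u,v
def ransac(P,tol=2.5,lo=.75,hi=.95):
    rng=np.random.default_rng(0);best=None;bc=0
    for _ in range(3000):
        a=P[rng.choice(len(P),3,replace=False)];n=np.cross(a[1]-a[0],a[2]-a[0]);l=np.linalg.norm(n)
        if l<1e-6: continue
        n/=l; n*=np.sign(n[2])
        if not lo<n[2]<hi: continue
        m=abs((P-a[0])@n)<tol
        if m.sum()>bc: bc=m.sum();best=m
    Q=P[best];c=Q.mean(0);n=np.linalg.svd(Q-c)[2][2];return n*np.sign(n[2]),c,best
def analyse(P,near=None):
    n,c,m=ransac(P)
    ex=np.cross([0,1,0],n);ex/=np.linalg.norm(ex);ey=np.cross(n,ex)
    X=np.c_[(P-c)@ex,(P-c)@ey,(P-c)@n]
    F=X[m]
    # ring centre: algebraic search on known radii 64..108
    from scipy.optimize import minimize
    def cost(q):
        r=np.hypot(F[:,0]-q[0],F[:,1]-q[1]);return np.mean(np.clip(np.maximum(r-108,64-r),0,15)**2)
    b=min((minimize(cost,[i,j],method="Nelder-Mead") for i in(-10,0,10) for j in(-10,0,10)),key=lambda o:o.fun)
    C=c+b.x[0]*ex+b.x[1]*ey
    return n,C,ex,ey,b.fun,m
E
python3 - <<'E'
from h import *; from cell import env
A=[];
for nme in("top","scene"):
    z=np.load(nme+"0.npz");cp=env.camera_params(nme);P,u,v=cloud(z["d"],cp,np.linalg.inv(cp["camera_from_world"]))
    col=z["p"][v,u].astype(int)
    # coarse: points in box
    m=(P[:,2]>60)&(P[:,2]<280)&(abs(P[:,0]-540)<200)&(abs(P[:,1]+75)<180)
    Q=P[m];n,C,ex,ey,f,inl=analyse(Q)
    print(nme,len(Q),inl.sum(),"n",n.round(3),"tilt",np.degrees(np.arccos(n[2])).round(1),"leandir",np.degrees(np.arctan2(n[1],n[0])).round(1),"C",C.round(1),f)
    X=Q-C;h=X@n;r=np.linalg.norm(X-h[:,None]*n,axis=1)
    k=(h>12)&(h<48)&(r>50)&(r<105)
    xy=np.c_[X[k]@ex,X[k]@ey].astype(np.float32)
    _,l,c=cv2.kmeans(xy,4,None,(3,100,.01),20,0)
    for i in range(4):
        s=xy[l[:,0]==i];w=C+c[i,0]*ex+c[i,1]*ey
        print(len(s),np.degrees(np.arctan2(c[i,1],c[i,0])).round(1),np.hypot(*c[i]).round(1),w.round(0),h[k][l[:,0]==i].max().round(0))
    k=(h>-14)&(h<14)&(r>112)&(r<130);print("term",k.sum(),np.degrees(np.arctan2(np.median(X[k]@ey),np.median(X[k]@ex))),np.median(X[k],0)+C)
E
```

```text
top 5066 1970 n [0.413 0.274 0.868] tilt 29.7 leandir 33.5 C [565.5 -94.9 156.1] 3.4153623495846244
130 160.5 82.5 [492. -68. 183.] 46.0
124 -23.1 76.8 [ 633. -124.  133.] 44.0
124 71.0 77.5 [580. -24. 127.] 45.0
147 -113.3 81.7 [ 545. -167.  189.] 44.0
term 64 22.714409867516782 [658.79372483 -50.61980746 102.27727797]
scene 5351 2305 n [0.418 0.279 0.864] tilt 30.2 leandir 33.7 C [567.4 -92.7 155.9] 2.5844651704408568
95 -110.9 77.9 [ 551. -163.  186.] 43.0
114 157.4 79.3 [498. -63. 180.] 44.0
96 68.6 81.8 [585. -19. 124.] 44.0
115 -20.1 80.1 [ 638. -119.  130.] 45.0
term 89 23.710562189341594 [662.16125245 -45.60556716 101.83641649]
```

Emit:
{"api": "drive_tool", "payload": {"deltas": "0.17 -0.34 0.07 0;0.17 -0.34 0.07 0;0.17 -0.34 0.07 0;0.17 -0.34 0.07 0;0.17 -0.34 0.07 0;0.17 -0.34 0.07 0;0.17 -0.34 0.07 0;0.17 -0.34 0.07 0;0.17 -0.34 0.07 0;0.17 -0.34 0.07 0", "gripper": 0.63}}

```text
t: 0.93
eef_pos: [394.4, 241.7, 301.9]
tcp_rot: [-3.142, -0.0, 2.775]
ft_force: [0.8, 1.1, 0.3]
opening: 0.385
grip_force: 0.0
```

Emit:
{"api": "drive_tool", "payload": {"deltas": "0.17 -0.34 0.07 0;0.17 -0.34 0.07 0;0.17 -0.34 0.07 0;0.17 -0.34 0.07 0;0.17 -0.34 0.07 0;0.17 -0.34 0.07 0;0.17 -0.34 0.07 0;0.17 -0.34 0.07 0;0.17 -0.34 0.07 0;0.17 -0.34 0.07 0;"}}

```text
t: 1.77
eef_pos: [564.5, -98.5, 371.8]
tcp_rot: [3.142, -0.0, 2.775]
ft_force: [0.6, 0.8, 0.5]
opening: 0.372
grip_force: 0.0
```

Emit:
{"api": "drive_tool", "payload": {"deltas": "0 0 0 0;0 0 0 0;0 0 0 0"}}

```text
t: 2.02
eef_pos: [563.8, -96.3, 371.1]
tcp_rot: [3.141, -0.001, 2.774]
ft_force: [-0.6, 0.3, -0.3]
opening: 0.368
grip_force: 0.0
```

```bash
cat > look.py <<'E'
from h import *; from cell import env
import sys
tag=sys.argv[1]
s=env.state();p,d=env.read_camera("wrist");cv2.imwrite(f"pics/w{tag}.png",p[:,:,::-1]);cp=env.camera_params("wrist")
T=np.eye(4);T[:3,:3]=R.from_euler("xyz",s["tcp_rot"]).as_matrix();T[:3,3]=s["eef_pos"];T=T@cp["mount"]
print("t",s["t"],s["eef_pos"].round(1),s["tcp_rot"].round(3),s["opening"])
P,u,v=cloud(d,cp,T)
m=(P[:,2]>70)&(P[:,2]<260)&(np.hypot(P[:,0]-566,P[:,1]+94)<150)
P,u,v=P[m],u[m],v[m]
n,C,ex,ey,f,inl=analyse(P)
print(len(P),inl.sum(),"n",n.round(3),"C",C.round(1),round(f,2))
X=P-C;h=X@n
q=np.c_[X@ex,X@ey];r=np.hypot(*q.T)
k=(h>36)&(h<44)&(r>48)&(r<112);top=q[k].astype(np.float32)
# model: centre + phase, 4 clusters at 80mm
_,l,c=cv2.kmeans(top,4,None,(3,100,.01),20,0);l=l[:,0]
ang=lambda a:np.degrees(np.arctan2(a[1],a[0]))
order=sorted(range(4),key=lambda i:(20-ang(c[i]))%360)
for j,i in enumerate(order):
    t=top[l==i];(cx,cy),(w,hh),_=rect=cv2.minAreaRect(t)
    cc=np.array([cx,cy]);e=np.linalg.svd(t-t.mean(0))[2][0]
    rad=cc/np.hypot(*cc)
    if e@rad<0 and abs(e@rad)>.5:e=-e
    th=(ang(rad)-ang(e)+90)%180-90
    W=C+cx*ex+cy*ey+30*n; e3=e[0]*ex+e[1]*ey
    a=[]
    for dt in(0,90):
        b=np.radians(ang(e)-dt);g=np.cos(b)*ex+np.sin(b)*ey;a.append(np.degrees(np.arctan2(g[1],g[0])).round(1))
    print("nut",j+1,len(t),"phi",ang(cc).round(1),"r",np.hypot(*cc).round(1),"size",round(w),round(hh),"theta",th.round(1),"grip",W.round(1),"yaw now,+90",a)
E
python3 look.py 1
```

```text
t 2.0167 [563.8 -96.3 371.1] [ 3.141e+00 -1.000e-03  2.774e+00] 0.3680654819481268
21858 11226 n [0.415 0.279 0.866] C [564.6 -94.7 156.7] 2.22
nut 1 203 phi -20.8 r 79.5 size 12 39 theta -0.4 grip [ 647.5 -113.4  157.7] yaw now,+90 [np.float64(-20.7), np.float64(-102.6)]
nut 2 377 phi -110.8 r 78.7 size 39 12 theta -5.1 grip [ 560.7 -157.   213.3] yaw now,+90 [np.float64(-97.9), np.float64(163.9)]
nut 3 429 phi 158.4 r 79.8 size 12 40 theta -5.9 grip [506.6 -58.1 207.4] yaw now,+90 [np.float64(163.9), np.float64(82.2)]
nut 4 253 phi 68.8 r 80.6 size 40 12 theta 1.9 grip [594.3 -14.2 151.2] yaw now,+90 [np.float64(74.6), np.float64(-23.3)]
```

View pics/w1.png

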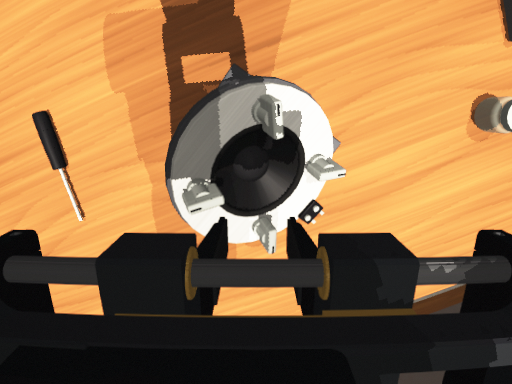

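The wrist view shows all four nuts, sized 12 x 39–40 mm as specified. It confirms the order, with the terminal block at (312,212) and nut 1 at (325,168). I'll take nut 1 first: the tool yaw is already aligned, so I move over it and go down.

Emit:
{"api": "drive_tool", "payload": {"deltas": "0.4 -0.08 -0.05 0;0.44 -0.09 -0.05 0;0 0 -0.4 0;0 0 -0.4 0;0 0 -0.4 0;0 0 -0.2 0;0 0 0 0;0 0 0 0"}}

```text
t: 2.73
eef_pos: [644.6, -111.7, 222.2]
tcp_rot: [3.142, -0.001, 2.776]
ft_force: [-0.0, -0.0, 0.7]
opening: 0.372
grip_force: 0.0
```

Emit:
{"api": "drive_tool", "payload": {"deltas": "0.03 -0.02 -0.2 0;0 0 -0.2 0;0 0 -0.16 0;0 0 0 0;0 0 0 0"}}

```text
t: 3.15
eef_pos: [648.3, -114.6, 168.0]
tcp_rot: [3.141, 0.002, 2.775]
ft_force: [-0.1, -0.3, 0.7]
opening: 0.374
grip_force: 0.0
```

Emit:
{"api": "drive_tool", "payload": {"deltas": "0 0 0 0;0 0 0 0;0 0 0 0;0 0 0 0;0 0 0 0", "gripper": 1}}

```text
t: 3.57
eef_pos: [649.3, -112.6, 168.1]
tcp_rot: [3.138, 0.004, 2.775]
ft_force: [5.0, 14.0, 5.2]
opening: 0.182
grip_force: 28.3
```

Gripped, with a small off-centre force. I'll nudge to relieve it and start the turn.

Emit:
{"api": "drive_tool", "payload": {"deltas": "0.005 0.015 0 0;0 0 0 -0.03;0 0 0 -0.03;0 0 0 -0.03;0 0 0 -0.03;0 0 0 0"}}

```text
t: 4.07
eef_pos: [649.9, -112.7, 168.3]
tcp_rot: [3.138, 0.004, 2.393]
ft_force: [5.5, 6.5, 4.9]
opening: 0.19
grip_force: 30.8
```

Emit:
{"api": "drive_tool", "payload": {"deltas": "0 0 0 -0.033;0 0 0 -0.033;0 0 0 -0.033;0 0 0 -0.033;0 0 0 -0.033;0 0 0 0"}}

```text
t: 4.57
eef_pos: [650.1, -112.8, 169.3]
tcp_rot: [3.135, 0.003, 1.873]
ft_force: [3.7, 6.2, 11.2]
opening: 0.184
grip_force: 31.5
```

Emit:
{"api": "drive_tool", "payload": {"deltas": "0 0 0 -0.033;0 0 0 -0.033;0 0 0 -0.033;0 0 0 -0.034;0 0 0 -0.034;0 0 0 0;0 0 0 0"}}

```text
t: 5.15
eef_pos: [650.2, -112.6, 169.8]
tcp_rot: [3.135, -0.001, 1.354]
ft_force: [2.4, 6.7, 17.1]
opening: 0.169
grip_force: 31.6
```

Emit:
{"api": "drive_tool", "payload": {"deltas": "0 0 0 0;0 0 0 0;0 0 0 0;0 0 0.2 0;0 0 0.4 0;0 0 0.4 0;0 0 0.2 0;0 0 0 0", "gripper": 0.63}}

```text
t: 5.82
eef_pos: [649.3, -113.8, 291.4]
tcp_rot: [3.134, 0.001, 1.355]
ft_force: [1.3, 0.4, -0.3]
opening: 0.369
grip_force: 0.0
```

Emit:
{"api": "drive_tool", "payload": {"deltas": "-0.3 -0.15 0 0.025;-0.3 -0.15 0 0;-0.29 -0.15 0 0;0 0 0 0;0 0 0 0;0 0 0 0"}}

```text
t: 6.32
eef_pos: [559.5, -158.4, 285.7]
tcp_rot: [-3.141, -0.0, 1.433]
ft_force: [-0.3, -0.4, 0.1]
opening: 0.371
grip_force: 0.0
```

```bash
python3 look.py 2
```

```text
bash:   691 Killed                     python3 look.py 2
```

View pics/w2.png

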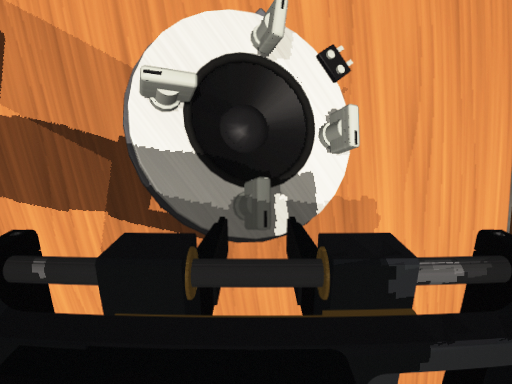

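The picture shows nut 1 at (343,130) now tangential, as it should be. The script ran out of memory on the full SVD, so I'll fix that and measure again.

```bash
sed -i 's/svd(Q-c)/svd(Q-c,full_matrices=False)/' h.py; sed -i 's/svd(t-t.mean(0))/svd(t-t.mean(0),full_matrices=False)/' look.py; python3 look.py 3
```

```text
t 6.3667 [ 559.8 -158.2  285.6] [-3.141 -0.     1.433] 0.36947176432686585
42140 22857 n [0.416 0.278 0.866] C [565.  -94.5 156.4] 2.48
nut 1 521 phi -21.0 r 79.4 size 39 13 theta 86.3 grip [ 647.7 -113.5  157.4] yaw now,+90 [np.float64(-99.5), np.float64(162.3)]
nut 2 774 phi -111.9 r 79.5 size 39 11 theta -6.3 grip [ 559.6 -157.1  213.7] yaw now,+90 [np.float64(-97.8), np.float64(164.0)]
nut 3 937 phi 158.5 r 80.2 size 12 39 theta -6.9 grip [506.6 -58.  207.4] yaw now,+90 [np.float64(165.0), np.float64(83.2)]
nut 4 523 phi 69.0 r 79.0 size 39 12 theta 2.5 grip [594.1 -15.3 151.7] yaw now,+90 [np.float64(74.3), np.float64(-23.6)]
```

Emit:
{"api": "drive_tool", "payload": {"deltas": "0 0.01 -0.2 0;0 0 -0.25 0;0 0 -0.18 0;0 0 0 0;0 0 0 0"}}

```text
t: 6.83
eef_pos: [559.6, -156.9, 222.4]
tcp_rot: [-3.14, -0.0, 1.434]
ft_force: [-0.2, 0.7, 0.7]
opening: 0.372
grip_force: 0.0
```

Emit:
{"api": "drive_tool", "payload": {"deltas": "0 0 0 0;0 0 0 0;0 0 0 0;0 0 0 0;0 0 0 0", "gripper": 1}}

```text
t: 7.25
eef_pos: [561.1, -157.6, 224.3]
tcp_rot: [3.136, 0.0, 1.433]
ft_force: [8.6, 0.3, -1.3]
opening: 0.179
grip_force: 28.7
```

Emit:
{"api": "drive_tool", "payload": {"deltas": "0.01 0 0 -0.034;0 0 0 -0.034;0 0 0 -0.034;0 0 0 -0.034;0 0 0 -0.034;0 0 0 -0.034;0 0 0 -0.034;0 0 0 -0.034;0 0 0 0"}}

```text
t: 8.0
eef_pos: [561.0, -156.7, 224.8]
tcp_rot: [3.14, -0.003, 0.572]
ft_force: [1.5, 6.8, 7.5]
opening: 0.122
grip_force: 30.0
```

Emit:
{"api": "drive_tool", "payload": {"deltas": "0 0 0 -0.034;0 0 0 -0.034;0 0 0 -0.034;0 0 0 -0.034;0 0 0 -0.034;0 0 0 -0.034;0 0 0 -0.034;0 0 0 -0.034;0 0 0 0;0 0 0 0"}}

```text
t: 8.83
eef_pos: [561.6, -156.2, 224.9]
tcp_rot: [-3.14, -0.004, -0.276]
ft_force: [4.4, 10.4, 6.9]
opening: 0.175
grip_force: 31.3
```

Emit:
{"api": "drive_tool", "payload": {"deltas": "0 0 0 0;0 0 0 0;0 0 0 0;0 0 0.25 0;0 0 0.35 0;0 0 0 0.037;0 0 0 0.037;0 0 0 0.037;0 0 0 0.037;0 0 0 0.037", "gripper": 0.63}}

```text
t: 9.67
eef_pos: [560.1, -157.6, 283.3]
tcp_rot: [3.141, 0.0, 0.311]
ft_force: [-0.5, 0.1, -0.7]
opening: 0.371
grip_force: 0.0
```

Emit:
{"api": "drive_tool", "payload": {"deltas": "0 0 0 0.037;0 0 0 0.037;0 0 0 0.037;0 0 0 0.037;0 0 0 0.037;0 0 0 0.037;0 0 0 0.037;0 0 0 0.037;0 0 0 0.037;0 0 0 0.037"}}

```text
t: 10.5
eef_pos: [560.1, -157.6, 283.2]
tcp_rot: [3.141, 0.0, 1.473]
ft_force: [0.1, -0.0, -0.2]
opening: 0.369
grip_force: 0.0
```

Emit:
{"api": "drive_tool", "payload": {"deltas": "0 0 0 0.037;0 0 0 0.037;0 0 0 0.037;0 0 0 0.037;0 0 0 0.037;0 0 0 0.037;0 0 0 0.037;0 0 0 0.037;0 0 0 0.037;0 0 0 0.037"}}

```text
t: 11.33
eef_pos: [560.1, -157.6, 283.2]
tcp_rot: [-3.141, 0.0, 2.636]
ft_force: [-0.2, 0.6, -0.1]
opening: 0.368
grip_force: 0.0
```

Emit:
{"api": "drive_tool", "payload": {"deltas": "0 0 0 0.037;0 0 0 0.037;0 0 0 0;0 0 0 0"}}

```text
t: 11.67
eef_pos: [560.1, -157.5, 283.2]
tcp_rot: [-3.142, 0.0, 2.859]
ft_force: [-0.8, 0.9, -0.1]
opening: 0.366
grip_force: 0.0
```

```bash
python3 look.py 4
```

```text
t 11.6667 [ 560.1 -157.5  283.2] [-3.142  0.     2.859] 0.3664225815485514
33411 16550 n [0.416 0.278 0.866] C [564.7 -94.8 156.5] 2.03
nut 1 656 phi -111.5 r 79.4 size 12 39 theta 83.8 grip [ 559.9 -157.5  213.6] yaw now,+90 [np.float64(-15.7), np.float64(-97.4)]
nut 2 426 phi 159.2 r 90.7 size 12 19 theta -2.5 grip [496.9 -55.6 211.2] yaw now,+90 [np.float64(161.4), np.float64(79.6)]
nut 3 365 phi 157.4 r 71.0 size 12 20 theta -6.6 grip [514.8 -60.3 204.1] yaw now,+90 [np.float64(163.6), np.float64(81.8)]
nut 4 347 phi 68.9 r 80.0 size 40 12 theta 0.7 grip [594.1 -14.7 151.3] yaw now,+90 [np.float64(76.0), np.float64(-22.0)]
```

Emit:
{"api": "drive_tool", "payload": {"deltas": "0 0 -0.2 0;0 0 -0.25 0;0 0 -0.15 0;0 0 0 0;0 0 0 0"}}

```text
t: 12.13
eef_pos: [560.1, -157.4, 223.0]
tcp_rot: [3.141, -0.001, 2.861]
ft_force: [0.7, 0.8, 0.1]
opening: 0.366
grip_force: 0.0
```

Emit:
{"api": "drive_tool", "payload": {"deltas": "0 0 0 0;0 0 0 0;0 0 0 0;0 0 0 0;0 0 0 0", "gripper": 1}}

```text
t: 12.55
eef_pos: [561.0, -156.2, 224.2]
tcp_rot: [3.139, 0.002, 2.863]
ft_force: [4.4, 8.7, 3.1]
opening: 0.18
grip_force: 28.3
```

Emit:
{"api": "drive_tool", "payload": {"deltas": "0 0 0 -0.033;0 0 0 -0.033;0 0 0 -0.033;0 0 0 -0.033;0 0 0 -0.033;0 0 0 -0.033;0 0 0 -0.033;0 0 0 0"}}

```text
t: 13.22
eef_pos: [562.0, -156.5, 225.0]
tcp_rot: [3.137, 0.003, 2.131]
ft_force: [6.1, 9.1, 7.6]
opening: 0.186
grip_force: 31.0
```

Emit:
{"api": "drive_tool", "payload": {"deltas": "0 0 0 -0.033;0 0 0 -0.033;0 0 0 -0.033;0 0 0 -0.033;0 0 0 -0.033;0 0 0 -0.033;0 0 0 -0.033;0 0 0 0;0 0 0 0"}}

```text
t: 13.97
eef_pos: [562.2, -156.8, 226.1]
tcp_rot: [3.135, -0.0, 1.41]
ft_force: [4.7, 8.2, 15.8]
opening: 0.166
grip_force: 31.5
```

Emit:
{"api": "drive_tool", "payload": {"deltas": "0 0 0 0;0 0 0 0;0 0 0 0;0 0 0.25 0;0 0 0.35 0;0 0 0 0.038;-0.13 0.25 0 0.038;-0.13 0.25 0 0.038;-0.13 0.25 0 0.038;-0.14 0.25 0 0.038", "gripper": 0.63}}

```text
t: 14.8
eef_pos: [506.3, -56.6, 282.8]
tcp_rot: [-3.141, -0.0, 2.013]
ft_force: [1.1, -0.0, 0.2]
opening: 0.368
grip_force: 0.0
```

Emit:
{"api": "drive_tool", "payload": {"deltas": "0 0 0 0.038;0 0 0 0.038;0 0 0 0.038;0 0 0 0.038;0 0 0 0.038;0 0 0 0.038;0 0 0 0.038;0 0 0 0;0 0 0 0"}}

```text
t: 15.55
eef_pos: [507.1, -57.4, 283.0]
tcp_rot: [3.142, -0.0, 2.84]
ft_force: [0.6, -0.6, -0.6]
opening: 0.37
grip_force: 0.0
```

```bash
python3 look.py 5
```

```text
t 15.55 [507.1 -57.4 283. ] [ 3.142 -0.     2.84 ] 0.3700266498972217
17386 9556 n [0.416 0.277 0.866] C [565.6 -94.3 156.1] 1.15
nut 1 172 phi 159.9 r 96.5 size 10 9 theta 77.6 grip [492.3 -54.2 213.1] yaw now,+90 [np.float64(-90.1), np.float64(172.0)]
nut 2 158 phi 159.6 r 87.1 size 11 10 theta 71.2 grip [500.8 -56.9 209.9] yaw now,+90 [np.float64(-84.4), np.float64(178.3)]
nut 3 156 phi 158.7 r 77.1 size 12 10 theta 79.1 grip [509.9 -59.  206.2] yaw now,+90 [np.float64(-92.7), np.float64(169.2)]
nut 4 138 phi 157.4 r 66.1 size 11 12 theta 86.8 grip [520.  -61.6 202.2] yaw now,+90 [np.float64(-101.6), np.float64(160.3)]
```

Emit:
{"api": "drive_tool", "payload": {"deltas": "0 0 -0.25 0.01;0 0 -0.25 0;0 0 -0.17 0;0 0 0 0;0 0 0 0"}}

```text
t: 16.02
eef_pos: [507.1, -57.4, 215.9]
tcp_rot: [3.142, -0.001, 2.873]
ft_force: [0.1, 0.5, -0.3]
opening: 0.372
grip_force: 0.0
```

Emit:
{"api": "drive_tool", "payload": {"deltas": "0 0 0 0;0 0 0 0;0 0 0 0;0 0 0 0;0 0 0 0", "gripper": 1}}

```text
t: 16.43
eef_pos: [507.8, -56.8, 217.1]
tcp_rot: [3.14, 0.002, 2.875]
ft_force: [2.3, 6.1, 2.7]
opening: 0.186
grip_force: 28.2
```

Emit:
{"api": "drive_tool", "payload": {"deltas": "0 0 0 -0.033;0 0 0 -0.033;0 0 0 -0.033;0 0 0 -0.033;0 0 0 -0.033;0 0 0 -0.033;0 0 0 -0.033;0 0 0 0"}}

```text
t: 17.1
eef_pos: [508.6, -57.2, 218.0]
tcp_rot: [3.138, 0.003, 2.143]
ft_force: [2.3, 4.2, 10.6]
opening: 0.198
grip_force: 31.4
```

Emit:
{"api": "drive_tool", "payload": {"deltas": "0 0 0 -0.033;0 0 0 -0.033;0 0 0 -0.033;0 0 0 -0.033;0 0 0 -0.033;0 0 0 -0.033;0 0 0 -0.03;0 0 0 0;0 0 0 0"}}

```text
t: 17.85
eef_pos: [508.6, -56.9, 218.7]
tcp_rot: [3.136, -0.001, 1.432]
ft_force: [1.4, 7.1, 18.5]
opening: 0.176
grip_force: 31.8
```

Emit:
{"api": "drive_tool", "payload": {"deltas": "0 0 0 0;0 0 0 0;0 0 0 0;0 0 0.25 0;0 0 0.4 0;0.2 -0.25 0.25 0;0.2 -0.25 0.25 0;0.1 -0.25 0.25 0;0 0 0 0;0 0 0 0", "gripper": 0.63}}

```text
t: 18.68
eef_pos: [557.4, -133.4, 356.4]
tcp_rot: [3.141, 0.0, 1.431]
ft_force: [-0.4, 0.6, -0.3]
opening: 0.369
grip_force: 0.0
```

```bash
python3 look.py 6
```

```text
t 18.6833 [ 557.4 -133.4  356.4] [3.141 0.    1.431] 0.3690753374130856
26502 14528 n [0.416 0.277 0.866] C [565.  -94.8 156.4] 2.48
nut 1 334 phi -20.8 r 79.9 size 40 13 theta 85.4 grip [ 648.3 -113.7  157.1] yaw now,+90 [np.float64(-98.4), np.float64(163.4)]
nut 2 448 phi -111.8 r 79.4 size 39 12 theta -8.0 grip [ 559.8 -157.3  213.6] yaw now,+90 [np.float64(-96.0), np.float64(165.8)]
nut 3 508 phi 158.6 r 79.8 size 39 13 theta 79.7 grip [507.  -58.5 207.3] yaw now,+90 [np.float64(-93.4), np.float64(168.5)]
nut 4 350 phi 69.4 r 80.3 size 39 12 theta 2.8 grip [594.  -14.2 151.4] yaw now,+90 [np.float64(74.2), np.float64(-23.6)]
```

View pics/w6.png

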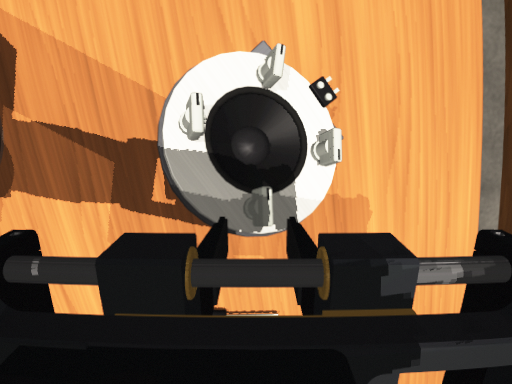

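All nuts are turned: nut 1 by about 86°, nut 2 about 178°, nut 3 about 86°. Nut 4 and the ring haven't moved. Nut 3 is the last in the order, so I can safely trim it by a few more degrees.

Emit:
{"api": "drive_tool", "payload": {"deltas": "-0.2 0.25 -0.2 -0.012;-0.2 0.25 -0.2 0;-0.1 0.26 -0.2 0;0 0 -0.2 0;0 0 0 0;0 0 0 0"}}

```text
t: 19.23
eef_pos: [506.6, -55.6, 275.5]
tcp_rot: [-3.139, -0.0, 1.397]
ft_force: [-0.0, 0.2, 0.6]
opening: 0.366
grip_force: 0.0
```

Emit:
{"api": "drive_tool", "payload": {"deltas": "0 -0.02 -0.2 0;0 0 -0.25 0;0 0 -0.14 0;0 0 0 0;0 0 0 0"}}

```text
t: 19.65
eef_pos: [507.6, -58.7, 217.6]
tcp_rot: [-3.141, 0.0, 1.395]
ft_force: [-0.1, 0.2, 0.2]
opening: 0.371
grip_force: 0.0
```

Emit:
{"api": "drive_tool", "payload": {"deltas": "0 0 0 0;0 0 0 0;0 0 0 0;0 0 0 0;0 0 0 -0.01;0 0 0 -0.01;0 0 0 0;0 0 0 0", "gripper": 1}}

```text
t: 20.32
eef_pos: [508.1, -58.6, 218.5]
tcp_rot: [3.138, 0.0, 1.333]
ft_force: [0.9, -0.4, 8.4]
opening: 0.178
grip_force: 28.7
```

Emit:
{"api": "drive_tool", "payload": {"deltas": "0 0 0 0;0 0 0 0;0 0 0 0;0 0 0.25 0;0 0 0.4 0;0.2 -0.25 0.25 0;0.2 -0.25 0.25 0;0.1 -0.25 0.25 0;0 0 0 0;0 0 0 0", "gripper": 0.63}}

```text
t: 21.15
eef_pos: [557.4, -134.3, 357.3]
tcp_rot: [3.141, 0.0, 1.331]
ft_force: [-0.6, -0.5, -0.4]
opening: 0.366
grip_force: 0.0
```

```bash
python3 look.py 7
```

```text
t 21.15 [ 557.4 -134.3  357.3] [3.141 0.    1.331] 0.3661810195298883
26465 14620 n [0.416 0.277 0.866] C [565.  -94.6 156.4] 2.68
nut 1 345 phi -20.8 r 79.6 size 40 12 theta 85.7 grip [ 648.  -113.5  157.2] yaw now,+90 [np.float64(-98.8), np.float64(163.1)]
nut 2 457 phi -111.8 r 79.6 size 40 12 theta -8.8 grip [ 559.7 -157.3  213.6] yaw now,+90 [np.float64(-95.2), np.float64(166.6)]
nut 3 500 phi 158.9 r 79.7 size 38 12 theta 85.8 grip [507.  -58.7 207.4] yaw now,+90 [np.float64(-99.1), np.float64(162.7)]
nut 4 357 phi 69.4 r 80.5 size 40 12 theta 3.1 grip [594.  -13.8 151.2] yaw now,+90 [np.float64(73.9), np.float64(-23.9)]
```

Nut 3 is now at about 86°, which is about 91° from where it started. Handing in.

```bash
python3 -c "
from cell import env
print(env.job_done())"
```

```text
the job is handed in; nothing more can be done
None
```

I turned nuts 1, 2 and 3 clockwise in order by about 86°, 178° and 91° as measured from the wrist camera; nut 4 and the ring did not move, the meter, screwdriver and jar were not touched, and the job was handed in at about 21 s.

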